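Close the terminal-hardware tub with the lid that fits

TASK

Loose steel nuts must not lie open beside a battery. Of the three look-alike black lids with metal knobs on the bench, find the one that fits the small grey hardware tub, set it on the tub and press it straight down until it snaps in under the spring catches, level and fully home, then let go.

Things in the scene. Friction and masses are not known exactly. Their poses are not given: they have to be found in the camera images.
- tub: Open round grey tub, fixed; 88 mm outside, mouth 80 mm, 70 mm high. Origin: centre of underside; z up. Four steel spring catches round the rim, at 45, 135, 225, 315 deg from its x: tips leave a 94 mm circle 9 mm above the rim, flaring to 128 mm at 22 mm above it. A push of about 4 to 10 N takes the right lid past them; they close over its edge. A lid lying on the catches is 6 to 10 mm too high.
- lid_a: Round black lid, flange 76 mm across; below it a tapered plug, 40 mm at the foot, 54 mm under the flange. Origin: centre of the plug's foot (on the bench at first); z up. Plug 16 mm high, flange z = 16 to 22 mm, then a straight round metal knob, 24 mm across, z = 22 to 72 mm. 40 g.
- lid_b: As lid_a but flange 100 mm across, plug 48 mm at the foot and 62 mm under the flange; same heights and knob. About 60 g. A lid that is home on the tub has its flange on the rim, its origin 16 mm below the rim.
- lid_c: As lid_a but flange 124 mm across, plug 86 mm at the foot and 100 mm under the flange; same heights and knob. 85 g.
Not all that is in view belongs to the job. Leave any blue or purple look-alike of the lid_b alone. Leave any orange look-alike of the tub alone.

How it is judged:
At the end, for the whole second after the job is handed in: The lid that fits (lid_b) is on the tub and snapped home: its flange within 3.5 mm of the rim, centred within 10 mm, level within about 6 degrees, at rest and let go. What becomes of the other two lids is free, so long as this one ends seated (z of lid_b in the frame of tub between 0.05 and 0.0575 m and horizontal distance between lid_b and tub below 0.01 m and angle between lid_b's own z axis and vertical below 0.1 rad and linear speed of lid_b below 0.02 m/s); the robot touches nothing.
It also fails if it takes over 48 s, if anything falls off the work surface, if the arm or the gripper's body presses on something with over 40 N, if the wrist force passes 120 N, or if a joint passes its speed limit or range.

ROBOT

A 6-joint arm with a two-finger parallel gripper is mounted at the origin on the work surface. World frame = base frame: x ahead of the robot, y to its left, z up, the work surface at z = 0. Lengths are in m, angles in rad, forces in N, time in s.
With the tool pointing down it reaches from about 0.35 to 0.975 m from the base axis. Payload 4.9 kg.
Tool frame: the origin (TCP) lies on the front face of the gripper's body, between the roots of the fingers; the fingertips stand ctrl.tip_extent ahead of it and the grasp point (between the pads) lies 54 mm ahead of it (ctrl.tip_extent is the distance from the TCP to the fingertips, in m); z points along the fingers, y is the line along which they close (so a half turn about z gives the same grasp; the last joint's range is limited). The gripper opens to 85 mm and grips with 20 to 120 N. Pads are 22 mm wide; open, the fingers measure 114 mm over their backs; the gripper's body (76 mm by 85 mm) begins 54 mm behind the grasp point. The pads swing forward as they close: fully open they stand 13 mm farther back than shut.
Start: joints at [1.227, 0.053, 1.613, -0, 1.476, -0.119], TCP at [0.139, 0.609, 0.304] pointing down, gripper open.
Joint ranges: [-3.01, 3.01], [-1.01, 2.22], [0.06, 2.58], [-1.02, 4.17], [0.09, 2.62], [-3.14, 3.14]. Speed limits (rad/s): [2.57, 2.57, 3.14, 3.14, 3.14, 3.14].

INTERFACE

Orientations are given as a rotation vector (axis times angle).
In Python, from station import ctrl gives the robot as it stands.
- The arm moves only by the tool apply_moves, never from a script. Its argument "rows" is one flat list of numbers, 6 for each row, row after row: the shift along the tool's x, y, z normalised to -1 to 1, where 1 is 0.6 m, then the turn, a rotation vector about the tool's x, y, z normalised to -1 to 1, where 1 is 90 degrees. A call has 1 to 20 rows; each row is the pose to reach, as a shift and turn from the pose commanded when the call began, along the tool's axes at that moment; what a row does not reach only later rows make up. A row lasts 1/10 s, in which the tool goes at most 50 mm and 8.59 degrees, less where a joint would pass 70% of its speed; a pose out of reach is approached as far as the arm can. A call with a number of a shift or a turn outside -1 to 1 is refused whole. A call with a gripper value outside its range is refused whole. "grip" is the opening, from 0 (shut) to 1 (fully open), set as the call begins (left out, the last holds). The fingers move at their own pace and stop on an object; "grip_force" is the grip in N (left out, the last holds). Time passes only in rows, so rows that repeat a pose let the fingers close. It gives the time, the measured TCP pose, the force, the opening and the grip force at its end, in the units of the state.
- ctrl.get_obs(): the state, without advancing time (a new reading comes with each control period).
- ctrl.get_image(name): name is "scene" or "top"; returns (picture, depth): 384x512x3 uint8, blue, green, red; 384x512 float32, m along the optical axis (not along the pixel's ray), 0 where there is no reading.
- ctrl.camera_model(name): a dict with "mtx" (3x3 intrinsics, pixels), "k1" (the pictures are not rectified: a ray, as slopes to the right and down, at radius r is drawn at 1 + k1 r^2 times it, then the intrinsics apply), "R" (3x3) and "t" (3): a world point X has camera coordinates R X + t. Camera axes: x right, y down, z forward; pixel columns grow to the right and rows downward; lengths in m; the calibration is good to about 2 mm. A picture is of the moment at which its call begins. camera_model takes no time and is no camera call.
- ctrl.finish_job(): hands the job in; it is judged then, once.
The state is a dict: "t": time; "q": joint angles; "dq": joint speeds; "effort": joint torques, N m; "tool_pos": TCP position; "tool_rot": TCP orientation; "contact_force": force on the tool from outside, world axes, zero at the start; "wrist_torque": the same for the moment, N m; "opening": finger opening in m; "grip_force": force on a finger pad.
Only numpy, scipy, OpenCV 4.12 (cv2) and the standard library are available. Lean on these libraries where they do the work, as an engineer would, in place of code of your own. Each camera call takes 0.05 s, during which the arm holds its last target. There are 200 camera calls.

## Working session

There is one attempt and no reset: what is moved stays moved. The work goes in short steps, Python scripts to look and compute and a tool call to move; the robot and the scene stay as the last step left them, time stands still between calls to the robot, and variables do not carry over. Pictures are saved under pics/ and viewed, at most 10 in all, crops included, and the job is handed in when it is done.

Besides the shell and the picture viewer there is one more tool, called after "Emit:" as name(argument=value, ...), one argument or row to a line, values as JSON. apply_moves: Moves the arm, as the interface text tells. Its arguments: {"type":"object","properties":{"rows":{"type":"array","items":{"type":"number"}},"grip":{"type":"number"},"grip_force":{"type":"number"}},"required":["rows"]}

```bash
mkdir -p pics; cat > h.py <<'E'
import numpy as np,cv2
from station import ctrl
def world(name,uv,z):
    m=ctrl.camera_model(name);K=np.array(m['mtx']);R=np.array(m['R']);t=np.array(m['t'])
    p=cv2.undistortPoints(np.float32(uv).reshape(-1,1,2),K,np.array([m['k1'],0,0,0.]))[:,0]
    d=np.c_[p,np.ones(len(p))]@R; c=-R.T@t
    return c+d*((z-c[2])/d[:,2])[:,None]
def cloud(name,depth):
    m=ctrl.camera_model(name);K=np.array(m['mtx']);R=np.array(m['R']);t=np.array(m['t'])
    h,w=depth.shape;u,v=np.meshgrid(np.arange(w),np.arange(h))
    p=cv2.undistortPoints(np.float32(np.stack([u,v],-1)).reshape(-1,1,2),K,np.array([m['k1'],0,0,0.]))[:,0]
    P=np.c_[p,np.ones(len(p))]*depth.reshape(-1,1)
    return ((P-t)@R).reshape(h,w,3)
E
python3 - <<'E'
from h import *
for n in('scene','top'):
    im,d=ctrl.get_image(n);cv2.imwrite(f'pics/{n}0.png',im);np.savez(f'{n}0.npz',im=im,d=d)
    m=ctrl.camera_model(n);print(n,-np.array(m['R']).T@np.array(m['t']),(d==0).mean())
o=ctrl.get_obs();print(o,ctrl.tip_extent)
E
```

```text
scene [ 1.34268213 -0.12271933  1.15545625] 0.0039215087890625
top [ 0.33138115 -0.01724323  1.26602227] 0.0041961669921875
{'t': 0.1, 'q': array([ 1.22697825e+00,  5.32918936e-02,  1.61419095e+00, -2.81501546e-05,
        1.47599849e+00, -1.19004223e-01]), 'dq': array([ 5.31910289e-04, -9.77250476e-04, -5.51268714e-03, -6.98559937e-04,
       -1.16950344e-03, -1.81931524e-05]), 'effort': array([ 8.46202784e-05, -3.94902670e+01, -3.71362925e+01, -6.20498213e-05,
        3.96028423e-03,  2.33036980e-05]), 'tool_pos': array([0.13918578, 0.6088511 , 0.30276471]), 'tool_rot': array([-3.52343705e-01, -3.12136184e+00,  2.89736809e-03]), 'contact_force': array([-0.58449053, -0.04376954,  0.74698915]), 'wrist_torque': array([-0.01537248,  0.01544429, -0.01224729]), 'grip_force': 0.0, 'opening': 0.08508551428382977} 0.0726
```

View pics/scene0.png

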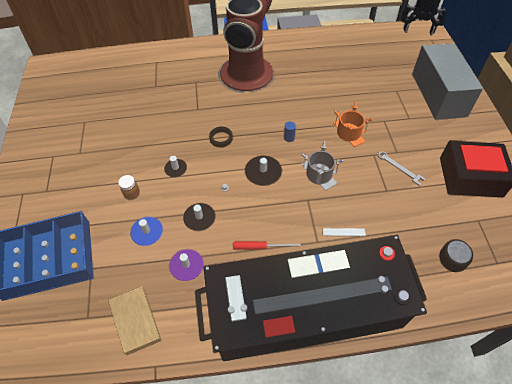

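View pics/top0.png

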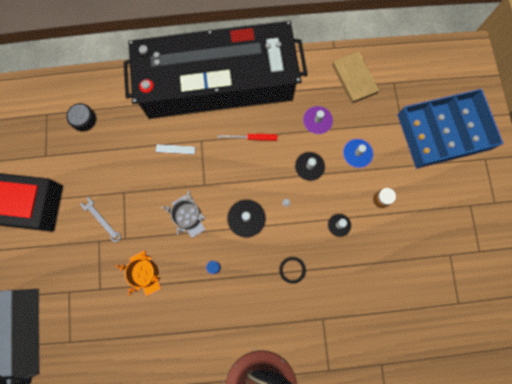

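The scene picture shows three black lids at (199,215), (263,170) and (175,167), and the grey tub at (321,167). In the top view the lids are at (310,165), (246,218) and (340,225), and the tub is at (186,214). By size, the middle one at (310,165) should be lid_b.

```bash
python3 - <<'E'
from h import *
f=np.load('top0.npz');im,d=f['im'],f['d'];W=cloud('top',d)
hsv=cv2.cvtColor(im,cv2.COLOR_BGR2HSV)
def fit(mask,c,r,z,lab):
    m=np.zeros_like(mask);cv2.circle(m,c,r,255,-1);m&=mask
    cs,_=cv2.findContours(m,cv2.RETR_EXTERNAL,cv2.CHAIN_APPROX_NONE);k=max(cs,key=cv2.contourArea)
    k=cv2.convexHull(k);p=world('top',k.reshape(-1,2),z)[:,:2].astype(np.float32)
    (cx,cy),(a,b),_=cv2.fitEllipse(p.reshape(-1,1,2));print(lab,round(cx,4),round(cy,4),'diam',round(a,4),round(b,4))
dark=np.uint8(hsv[...,2]<70)*255
for c,r,l in(((310,165),22,'mid'),((246,218),26,'big'),((340,225),20,'small')):
    fit(dark,c,r,0.022,l)
    w=W[c[1]-r:c[1]+r,c[0]-r:c[0]+r].reshape(-1,3);k=w[(w[:,2]>.06)&(w[:,2]<.09)];print(' knob',len(k),k.mean(0) if len(k) else w[:,2].max(),np.ptp(k,0) if len(k) else '')
w=W[185:245,155:220].reshape(-1,3)
print('tub z max',w[:,2].max())
b=(w[:,2]>.062)&(w[:,2]<.076);print('rim',b.sum(),w[b].mean(0),w[b].min(0),w[b].max(0))
k=w[b,:2].astype(np.float32);print(cv2.fitEllipse(cv2.convexHull(k)))
f2=np.load('scene0.npz');W2=cloud('scene',f2['d']);w=W2[130:200,290:350].reshape(-1,3);b=(w[:,2]>.062)&(w[:,2]<.074);print('rim scene',b.sum(),w[b].min(0),w[b].max(0),w[b].mean(0))
w=W2[195:230,180:218].reshape(-1,3);b=(w[:,2]>.06)&(w[:,2]<.09);print('knob scene',w[b].mean(0),np.ptp(w[b],0))
cv2.imwrite('pics/c1.png',np.hstack([cv2.resize(im[180:250,150:220],(400,400),interpolation=2),cv2.resize(f2['im'][135:200,290:355],(400,400),interpolation=2)]))
E
```

```text
mid 0.6586 -0.2254 diam 0.0905 0.0912
 knob 46 [ 0.65665426 -0.22388171  0.07180748] [0.01970454 0.02252795 0.0151479 ]
big 0.5088 -0.0046 diam 0.1141 0.1149
 knob 50 [ 0.50909733 -0.00360579  0.07287512] [0.02110776 0.02190889 0.01443514]
small 0.4586 -0.294 diam 0.0671 0.0679
 knob 56 [ 0.45958853 -0.29236711  0.07270497] [0.02160432 0.02342803 0.01625551]
tub z max 1.2660222663071372
rim 137 [0.53691922 0.1809268  0.06986524] [0.49266953 0.13214776 0.06303332] [0.57887514 0.22229951 0.07535861]
((0.5349113941192627, 0.17914803326129913), (0.08413103222846985, 0.09079895913600922), 143.96905517578125)
rim scene 154 [0.41735227 0.12753775 0.06208291] [0.58946183 0.30473565 0.07389938] [0.53227646 0.18311924 0.06687564]
knob scene [ 0.66317855 -0.22374522  0.06922155] [0.02236287 0.0222141  0.01385583]
```

View pics/c1.png

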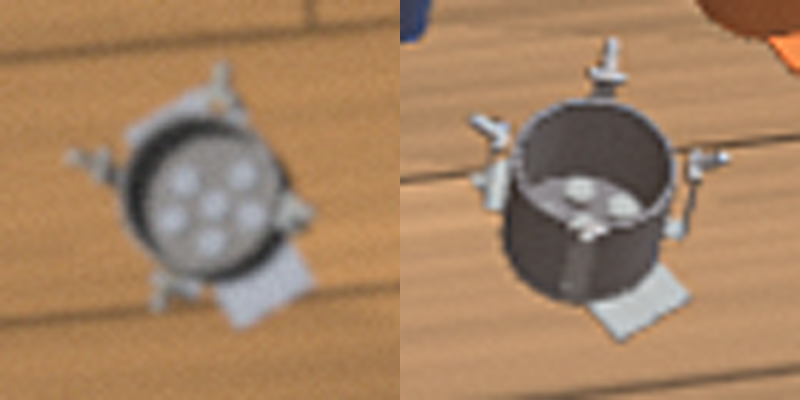

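The crop shows the tub open and upright, with its four catches at crop px (222,68), (70,157), (155,305) and (308,213). The lid diameters all come out about 9 mm small because of the edges, so the 91 mm one is the 100 mm lid_b.

```bash
cat >> h.py <<'E'
from scipy.spatial.transform import Rotation as Ro
def shift(p):
    o=ctrl.get_obs();R=Ro.from_rotvec(o['tool_rot']).as_matrix()
    return np.round(R.T@(np.array(p)-o['tool_pos'])/.6,4)
E
python3 - <<'E'
from h import *
c=np.array([[222,68],[308,213],[155,305],[70,157]])/5.714-0.4+[150,180]
p=world('top',c,.092);print(p,p.mean(0),np.linalg.norm(p[0]-p[2]),np.linalg.norm(p[1]-p[3]))
print('mouth',world('top',[[185.5,213.7]],.07))
s=np.array([[612,45],[475,120],[725,157]],float);s[:,0]-=400;s=s-0
s=np.array([[212,45],[75,120],[325,157]])/6.154-.4+[290,135]
s[:,0]=np.array([212,75,325])/6.154-.4+290
print('scene tips',world('scene',s,.092))
print('hover',shift([.659,-.2245,.30]),'grasp',shift([.659,-.2245,.105]))
E
```

```text
[[0.59501956 0.16098104 0.092     ]
 [0.51360213 0.1208802  0.092     ]
 [0.47306363 0.20334398 0.092     ]
 [0.55492052 0.24373072 0.092     ]] [0.53415146 0.18223398 0.092     ] 0.12910410185360344 0.1296127295690902
mouth [[0.53188751 0.17748325 0.07      ]]
scene tips [[0.47798232 0.2006757  0.092     ]
 [0.51820887 0.11903009 0.092     ]
 [0.55915578 0.24204212 0.092     ]]
hover [-1.1542 -1.1608  0.0066] grasp [-1.1542 -1.1602  0.3316]
```

Emit:
apply_moves(
  rows=[-0.7,-0.7,0.007,0,0,0,-0.7,-0.7,0.007,0,0,0,-0.7,-0.7,0.007,0,0,0,-0.7,-0.7,0.007,0,0,0,-0.7,-0.7,0.007,0,0,0,-0.7,-0.7,0.007,0,0,0,-0.7,-0.7,0.007,0,0,0,-0.7,-0.7,0.007,0,0,0,-0.7,-0.7,0.007,0,0,0,-0.7,-0.7,0.007,0,0,0,-0.7,-0.7,0.007,0,0,0,-0.7,-0.7,0.007,0,0,0,-0.7,-0.7,0.007,0,0,0,-0.7,-0.7,0.007,0,0,0,-0.7,-0.7,0.007,0,0,0],
  grip=0.7,
)

```text
t: 1.6
tool_pos: [0.4546, 0.1069, 0.2993]
tool_rot: [-0.351, -3.121, -0.0]
contact_force: [-0.6, -0.6, 0.2]
opening: 0.0599
grip_force: 0.0
```

Emit:
apply_moves(
  rows=[-0.454,-0.46,0,0,0,0,-0.454,-0.46,0,0,0,0,-0.454,-0.46,0,0,0,0,-0.454,-0.46,0,0,0,0,-0.454,-0.46,0,0,0,0,-0.454,-0.46,0,0,0,0,-0.454,-0.46,0,0,0,0,-0.454,-0.46,0,0,0,0,-0.454,-0.46,0,0,0,0,-0.454,-0.46,0,0,0,0,-0.454,-0.46,0,0,0,0,-0.454,-0.46,0,0,0,0],
)

```text
t: 2.8
tool_pos: [0.6589, -0.2216, 0.3001]
tool_rot: [0.349, 3.122, 0.0]
contact_force: [-0.5, 0.8, 0.6]
opening: 0.0597
grip_force: 0.0
```

```bash
python3 - <<'E'
from h import *
o=ctrl.get_obs();print(o['t'],o['tool_pos'],o['tool_rot'],o['opening'],o['q'])
print(shift([.659,-.2245,.15]),shift([.659,-.2245,.107]))
E
```

```text
2.8 [ 0.6589427  -0.22158362  0.30010619] [3.48880588e-01 3.12196968e+00 1.84766487e-04] 0.05966229263310375 [-4.31379191e-01  2.16733430e-01  1.43953767e+00  1.71985669e-04
  1.48517848e+00 -1.77961336e+00]
[-0.0011 -0.0048  0.2502] [-0.0011 -0.0048  0.3218]
```

Emit:
apply_moves(
  rows=[-0.001,-0.004,0.08,0,0,0,-0.001,-0.004,0.16,0,0,0,-0.001,-0.004,0.22,0,0,0,-0.001,-0.004,0.26,0,0,0,-0.001,-0.004,0.29,0,0,0,-0.001,-0.004,0.31,0,0,0,-0.001,-0.004,0.322,0,0,0,-0.001,-0.004,0.322,0,0,0,-0.001,-0.004,0.322,0,0,0,-0.001,-0.004,0.322,0,0,0],
)

```text
t: 3.8
tool_pos: [0.6601, -0.2265, 0.1082]
tool_rot: [0.352, 3.119, -0.001]
contact_force: [0.5, -0.0, 0.3]
opening: 0.0599
grip_force: 0.0
```

Emit:
apply_moves(
  rows=[0,0,0,0,0,0,0,0,0,0,0,0,0,0,0,0,0,0,0,0,0,0,0,0,0,0,0,0,0,0,0,0,0,0,0,0,0,0,0,0,0,0,0,0,0,0,0,0,0,0,0,0,0,0,0,0,0,0,0,0],
  grip=0,
  grip_force=70,
)

```text
t: 4.8
tool_pos: [0.6596, -0.2263, 0.1072]
tool_rot: [0.352, 3.121, -0.001]
contact_force: [0.3, -0.5, 5.1]
opening: 0.0228
grip_force: 68.6
```

Emit:
apply_moves(
  rows=[0,0,-0.02,0,0,0,0,0,-0.06,0,0,0,0,0,-0.12,0,0,0,0,0,-0.18,0,0,0,0,0,-0.24,0,0,0,0,0,-0.27,0,0,0,0,0,-0.28,0,0,0,0,0,-0.28,0,0,0,0,0,-0.28,0,0,0,0,0,-0.28,0,0,0],
)

```text
t: 5.8
tool_pos: [0.6583, -0.2256, 0.2714]
tool_rot: [-0.352, -3.117, -0.002]
contact_force: [1.1, -1.4, -1.1]
opening: 0.0225
grip_force: 68.5
```

```bash
python3 - <<'E'
from h import *
im,d=ctrl.get_image('scene');cv2.imwrite('pics/s2.png',im)
o=ctrl.get_obs();print(o['tool_pos'],o['tool_rot'])
print(shift([.536,.181,.26]))
E
```

```text
[ 0.65846036 -0.22570705  0.27177809] [-3.51966292e-01 -3.11790609e+00 -2.08944865e-03]
[0.35   0.6153 0.0216]
```

View pics/s2.png

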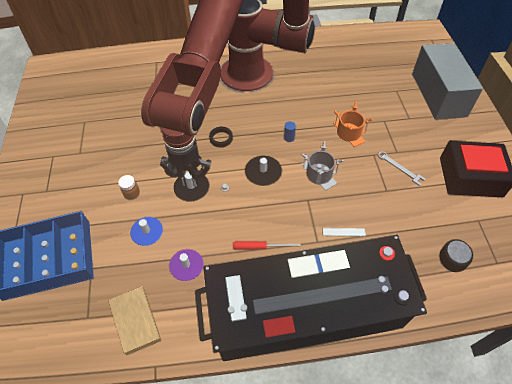

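The lid is held below the gripper at (192,186), and its place on the bench is empty. Next I carry it over the tub.

Emit:
apply_moves(
  rows=[0.35,0.615,0.02,0,0,0,0.35,0.615,0.02,0,0,0,0.35,0.615,0.02,0,0,0,0.35,0.615,0.02,0,0,0,0.35,0.615,0.02,0,0,0,0.35,0.615,0.02,0,0,0,0.35,0.615,0.02,0,0,0,0.35,0.615,0.02,0,0,0,0.35,0.615,0.02,0,0,0,0.35,0.615,0.02,0,0,0,0.35,0.615,0.02,0,0,0,0.35,0.615,0.02,0,0,0,0.35,0.615,0.02,0,0,0,0.35,0.615,0.02,0,0,0,0.35,0.615,0.02,0,0,0],
)

```text
t: 7.35
tool_pos: [0.537, 0.1798, 0.2625]
tool_rot: [-0.354, -3.122, 0.0]
contact_force: [-0.3, 0.4, -0.3]
opening: 0.0225
grip_force: 68.7
```

```bash
python3 - <<'E'
from h import *
o=ctrl.get_obs();print(o['tool_pos'],o['tool_rot'],o['contact_force'])
im,d=ctrl.get_image('scene');W=cloud('scene',d)
tp=o['tool_pos'];zf=tp[2]-.107+.022
hsv=cv2.cvtColor(im,cv2.COLOR_BGR2HSV)
near=(np.hypot(W[...,0]-tp[0],W[...,1]-tp[1])<.06)&(abs(W[...,2]-zf)<.015)
w=W[near];print(len(w),w.mean(0),w.min(0),w.max(0),zf)
top=w
A=np.c_[w[:,:2]-tp[:2],np.ones(len(w))];print('plane',np.linalg.lstsq(A,w[:,2],rcond=None)[0])
ys,xs=np.where(near);m=np.uint8(near)*255
k=cv2.convexHull(np.c_[xs,ys].astype(np.int32));p=world('scene',k.reshape(-1,2),zf)[:,:2].astype(np.float32)
print(cv2.fitEllipse(p.reshape(-1,1,2)),cv2.minEnclosingCircle(p))
cv2.imwrite('pics/s3.png',cv2.resize(im[60:220,230:430],(800,640))[:600])
print(shift([.536,.181,.26]))
E
```

```text
[0.537026   0.17976266 0.26249565] [-3.54312009e-01 -3.12154809e+00  6.58746367e-05] [-0.31803938  0.35164796 -0.26427689]
491 [0.54836531 0.17320757 0.17641237] [0.49186337 0.12744073 0.16869896] [0.5868417  0.22677616 0.19175361] 0.17749564983996677
plane [-0.0048856   0.00494728  0.1765002 ]
((0.5393878817558289, 0.17641861736774445), (0.09769869595766068, 0.10027068108320236), 18.63398551940918) ((0.5398944020271301, 0.17677246034145355), 0.0504060797393322)
[0.0019 0.0014 0.0042]
```

View pics/s3.png

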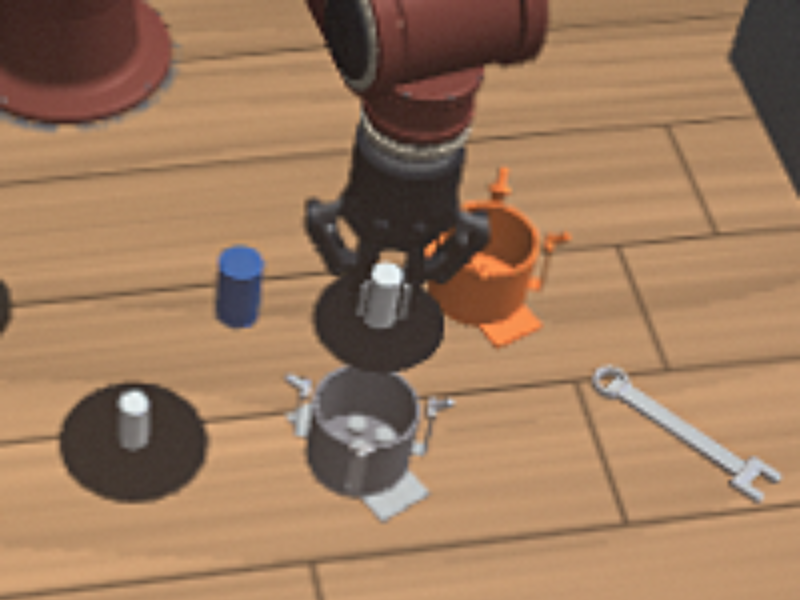

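The lid hangs level over the tub, its flange at crop (380,320) and the tub mouth at (365,400). The plane fit gives a tilt below 0.01 rad. In this camera the lid centre is about 1 mm in x and 4 mm in y from the tub centre, so I correct that while going down.

```bash
python3 - <<'E'
from h import *
for z in(.19,.175,.161): print(shift([.5352,.1825,z]))
E
```

```text
[0.0038 0.0035 0.1209]
[0.0038 0.0035 0.1459]
[0.0038 0.0035 0.1692]
```

Emit:
apply_moves(
  rows=[0.004,0.003,0.04,0,0,0,0.004,0.003,0.08,0,0,0,0.004,0.003,0.105,0,0,0,0.004,0.003,0.118,0,0,0,0.004,0.003,0.118,0,0,0,0.004,0.003,0.118,0,0,0,0.004,0.003,0.118,0,0,0],
)

```text
t: 8.1
tool_pos: [0.5356, 0.1829, 0.1932]
tool_rot: [0.352, 3.119, 0.001]
contact_force: [0.9, 0.1, -0.8]
opening: 0.0222
grip_force: 68.7
```

```bash
python3 - <<'E'
from h import *
o=ctrl.get_obs();print(o['tool_pos'],o['contact_force'])
im,d=ctrl.get_image('scene');a=cv2.resize(im[110:200,280:370],(400,400),interpolation=2)
im,d=ctrl.get_image('top');b=cv2.resize(im[180:250,150:220],(400,400),interpolation=2)
cv2.imwrite('pics/s4.png',np.hstack([a,b]));print(ctrl.get_obs()['tool_pos'])
E
```

```text
[0.53561192 0.18292542 0.19322317] [ 0.92697978  0.10946003 -0.80234353]
[0.5354419  0.18291228 0.19299152]
```

View pics/s4.png

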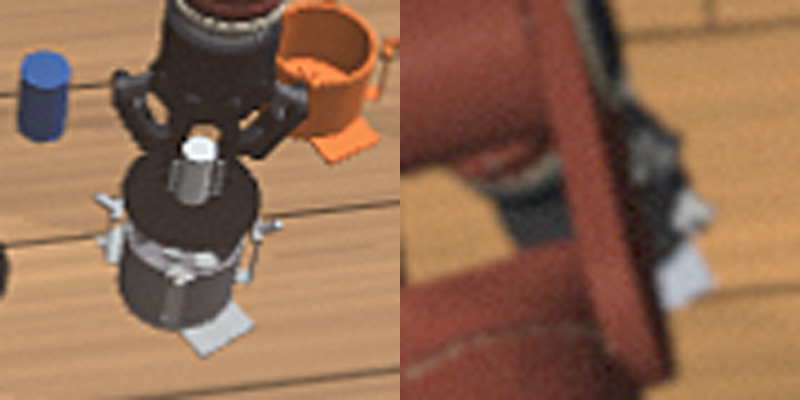

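The lid, at crop (190,200), sits centred between the left and right catches, so I lower it slowly onto them.

Emit:
apply_moves(
  rows=[0,0,0.01,0,0,0,0,0,0.02,0,0,0,0,0,0.027,0,0,0,0,0,0.032,0,0,0,0,0,0.032,0,0,0,0,0,0.032,0,0,0],
)

```text
t: 8.8
tool_pos: [0.5348, 0.1828, 0.1724]
tool_rot: [-0.352, -3.122, 0.0]
contact_force: [0.3, 0.1, 0.3]
opening: 0.0228
grip_force: 68.7
```

Emit:
apply_moves(
  rows=[0,0,0.003,0,0,0,0,0,0.006,0,0,0,0,0,0.008,0,0,0,0,0,0.008,0,0,0],
)

```text
t: 9.2
tool_pos: [0.5353, 0.1829, 0.1682]
tool_rot: [0.352, 3.12, 0.001]
contact_force: [2.3, 1.2, 2.5]
opening: 0.0227
grip_force: 68.7
```

Emit:
apply_moves(
  rows=[-0.0015,0.001,0.003,0,0,0,-0.0015,0.001,0.006,0,0,0,-0.0015,0.001,0.009,0,0,0,-0.0015,0.001,0.011,0,0,0,-0.0015,0.001,0.011,0,0,0,-0.0015,0.001,0.011,0,0,0],
)

```text
t: 9.8
tool_pos: [0.5356, 0.1831, 0.1612]
tool_rot: [-0.352, -3.121, 0.0]
contact_force: [-2.3, 0.5, 2.4]
opening: 0.0226
grip_force: 68.8
```

Emit:
apply_moves(
  rows=[0,0,0.002,0,0,0,0,0,0.004,0,0,0,0,0,0.004,0,0,0,0,0,0.004,0,0,0],
)

```text
t: 10.2
tool_pos: [0.5357, 0.1832, 0.1612]
tool_rot: [-0.352, -3.12, 0.001]
contact_force: [-8.9, -2.0, 16.5]
opening: 0.0225
grip_force: 70.3
```

The lid is stopped hard at the expected home height with 16 N, so it is on the rim. I relax the press, then open the fingers part way so they stay clear of the catches.

Emit:
apply_moves(
  rows=[0,0,-0.004,0,0,0,0,0,-0.004,0,0,0,0,0,-0.004,0,0,0],
)

```text
t: 10.5
tool_pos: [0.536, 0.1832, 0.1612]
tool_rot: [0.352, 3.121, 0.0]
contact_force: [-1.5, 0.9, 3.9]
opening: 0.0225
grip_force: 69.0
```

Emit:
apply_moves(
  rows=[0,0,0,0,0,0,0,0,0,0,0,0,0,0,0,0,0,0,0,0,0,0,0,0,0,0,0,0,0,0,0,0,0,0,0,0,0,0,0,0,0,0,0,0,0,0,0,0],
  grip=0.55,
)

```text
t: 11.3
tool_pos: [0.5358, 0.1831, 0.1611]
tool_rot: [0.352, 3.122, -0.0]
contact_force: [-0.2, -0.0, 0.2]
opening: 0.0467
grip_force: 0.0
```

Emit:
apply_moves(
  rows=[0,0,-0.02,0,0,0,0,0,-0.06,0,0,0,0,0,-0.12,0,0,0,0,0,-0.18,0,0,0,0,0,-0.25,0,0,0,0,0,-0.25,0,0,0,0,-0.2,-0.25,0,0,0,0,-0.3,-0.25,0,0,0,0,-0.4,-0.25,0,0,0,0,-0.4,-0.25,0,0,0,0,-0.4,-0.25,0,0,0,0,-0.4,-0.25,0,0,0,0,-0.4,-0.25,0,0,0],
)

```text
t: 12.6
tool_pos: [0.4821, -0.0515, 0.3115]
tool_rot: [0.356, 3.121, 0.001]
contact_force: [-0.5, 0.5, 0.4]
opening: 0.047
grip_force: 0.0
```

```bash
python3 - <<'E'
from h import *
im,d=ctrl.get_image('scene');W=cloud('scene',d)
near=(np.hypot(W[...,0]-.537,W[...,1]-.181)<.045)&(abs(W[...,2]-.076)<.02)&(cv2.cvtColor(im,cv2.COLOR_BGR2GRAY)<70)
w=W[near];A=np.c_[w[:,:2]-[.537,.181],np.ones(len(w))];print(len(w),'plane',np.linalg.lstsq(A,w[:,2],rcond=None)[0],np.median(w[:,2]))
a=cv2.resize(im[110:200,280:370],(400,400),interpolation=2)
im,d=ctrl.get_image('top');b=cv2.resize(im[180:250,150:220],(400,400),interpolation=2)
cv2.imwrite('pics/s5.png',np.hstack([a,b]));o=ctrl.get_obs();print(o['t'],o['tool_pos'],o['contact_force'])
E
```

```text
378 plane [-0.01235766  0.00168996  0.07468902] 0.07461184744717976
12.7 [ 0.48240261 -0.05015408  0.31127569] [ 0.07813897 -0.25701501  0.03100852]
```

View pics/s5.png

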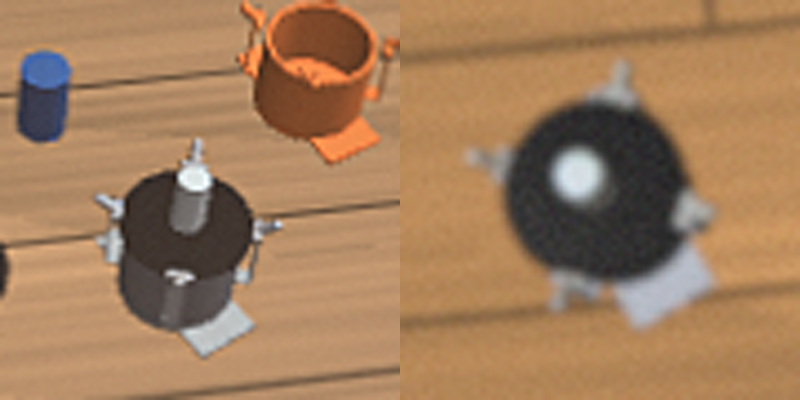

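The lid is on the tub, centred with all four catches over its edge. Its flange top measures 75 mm against 76 mm expected, and it is level to about 0.012 rad.

```bash
python3 -c "
from station import ctrl
print(ctrl.finish_job())"
```

```text
the job is handed in; nothing more can be done
None
```

lid_b is on the grey tub, snapped in under all four catches, level and let go; I handed the job in at about 12.7 s, and no verdict came back.

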